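# Clamp a phone frame in the repair holder

## Robot

A 7-joint arm with a two-finger parallel gripper is mounted at the origin on a cart in front of the work surface, level with it; the furniture and walls round the work are solid. World frame = base frame: x ahead of the robot, y to its left, z up, the work surface at z = 0. Lengths are in m, angles in rad, forces in N, time in s.
With the tool pointing down it reaches from about 0.4 to 0.85 m from the base axis. Payload 10.4 kg.
Tool frame: the origin (TCP) lies between the finger pads; the fingertips stand 22 mm ahead of it and the grasp point (between the pads) lies 3 mm ahead of it; z points along the fingers, y is the line along which they close (so a half turn about z gives the same grasp; the last joint's range is limited). The gripper opens to 85 mm and grips with 20 to 120 N. Pads are 22 mm wide; open, the fingers measure 114 mm over their backs; the gripper's body (76 mm by 85 mm) begins 54 mm behind the grasp point. The pads swing forward as they close: fully open they stand 13 mm farther back than shut.
Start: joints at [-1.259, 0.332, -0.065, 1.46, 0.022, 1.35, -0.088], TCP at [0.205, 0.59, 0.253] pointing down, gripper open.
Joint ranges: [-2.6, 2.6], [-0.5, 2.12], [-1.47, 1.34], [0.16, 2.42], [-1.27, 4.41], [0.06, 2.06], [-2.6, 2.6]. Speed limits (rad/s): [2.22, 2.22, 2.79, 2.79, 3.14, 3.14, 3.14].

## Interface

Orientations are given as a unit quaternion [x, y, z, w].
In Python, from workcell import manip, camera, ticket, boxes_of, outline_of gives the robot as it stands.
- The arm moves only by the tool carry_out, never from a script. Its argument "deltas" is a list of rows, each a list of 5 numbers: the shift along the tool's x, y, z as a fraction of full scale, then the turn about the tool's z as a fraction of full scale, then the opening, from -1 (shut) to 1 (fully open), so that 0 is half open. In form: [[tx, ty, tz, spin, gripper], ...]. A call has 1 to 20 rows; each row is the pose to reach, as a shift and turn from the pose commanded when the call began, along the tool's axes at that moment; what a row does not reach only later rows make up. Full scale, the value 1, is 150 mm for a shift and 30 degrees for a turn. A row lasts 1/8 s, in which the tool goes at most 62.5 mm and 10.7 degrees, less where a joint would pass 70% of its speed; a pose out of reach is approached as far as the arm can. A call with a number of a shift or a turn outside -1 to 1 is refused whole. A call with a gripper value outside its range is refused whole. The fingers move at their own pace and stop on an object; "force" is the grip in N (left out, the last holds). Time passes only in rows, so rows that repeat a pose let the fingers close. It gives the time, the measured TCP pose, the force, the opening and the grip force at its end, in the units of the state.
- manip.get_obs(): the state, without advancing time (a new reading comes with each control period).
- camera(name): name is "scene" or "top"; returns a dict with "img" (480x640x3 uint8, red, green, blue), "depth" (480x640 float32, m along the optical axis (not along the pixel's ray), 0 where there is no reading), "vertical_fov" (degrees; the focal length in pixels is half the picture's height over the tangent of half this angle, whatever the lens; pixels are square), "cx", "cy" (the principal point, pixels), "R" (3x3) and "t" (3): a world point X has camera coordinates R X + t. Camera axes: x right, y down, z forward; pixel columns grow to the right and rows downward; lengths in m; the calibration is good to about 2 mm. A picture is of the moment at which its call begins.
- ticket.hand_in(): hands the job in; it is judged then, once.
Trained networks look in a picture, given as the dict that the camera call returned (one of the last four; its "shot" number tells which), for a name from the list of things; names that differ only in an ending like _2 or _b are one class to them, and where a whole thing is asked for, a point or a joint stands for the part that bears it (a point fixed in the world has none). Each returns a list of dicts, best first, with "conf" (0 to 1); they miss things now and then, are a little off and sometimes report something else, mostly with a low value. They report only what shows in the picture. A call takes as long as a camera call. They do not tell look-alikes from the thing itself.
- boxes_of(query, picture): "position" ([x, y, z] in m, in world coordinates, good to about 4 mm: the middle of the surface that is visible of it).
- outline_of(query, picture): "region" (480x640 bool, what is visible of it).
The state is a dict: "clock": time; "joint_pos": joint angles; "joint_velocities": joint speeds; "tau": joint torques, N m; "position": TCP position; "ee_rot": TCP orientation; "ft_force": force on the tool from outside, world axes, zero at the start; "torque": the same for the moment, N m; "grip_width": opening from 0.0 (shut) to 1.0 (fully open); "grasp_force": force on a finger pad.
Only numpy, scipy, OpenCV 4.12 (cv2) and the standard library are available. Lean on these libraries where they do the work, as an engineer would, in place of code of your own. Each camera call takes 0.05 s, during which the arm holds its last target. There are 200 camera calls.

## Task

Clamp the opened phone frame in the blue holder: slide the jaw along its track so that it pushes the frame squarely against the back stop, and go on until the orange spring pad is pressed about half way into its travel. Then press the red lock cap fully down and leave everything clamped like that.

Things in the scene. Friction and masses are not known exactly. Their poses are not given: they have to be found in the camera images.
- holder: Fixed blue holder: base plate 150 mm (its x) by 270 mm (its y), 10 mm thick, lying on the bench. Origin at the centre of the plate's underside; z up. The phone frame lies loose on the plate between the sliding jaw (at the -y end) and the back stop (at the +y end). The jaw slides along the holder's y axis.
- jaw (a joint): Slide of the jaw, in m, 0 to 0.125; grows as the jaw moves along the holder's +y, towards the stop. Needs about 7 N to move and stays where it is left. The jaw is an aluminium block 120 mm (x) by 36 mm (y), its top 30 mm above the bench, its rear face 18 mm behind its middle (the middle is at holder y = -0.110 + joint value).
- jaw_grip (a point): Centre of the jaw's black upright thumb grip: 44 mm wide along holder x, 10 mm thick along holder y, from 30 to 60 mm above the bench (this point is 46 mm above it). Its rear (-y) face is flush with the jaw's rear face and can be pushed with closed fingers. It stands off the jaw's middle by 25 mm to -x. Moves with the jaw; axes as the holder's.
- pad (a joint): Travel of the orange spring pad into the jaw, in m: 0 = fully out (10 mm gap between pad and jaw block), 0.010 = pressed fully in. Spring with 0.9 N at 0 rising to 4.4 N at full travel, so less than the jaw's friction; springs out again by itself. Pushing the loose frame along hardly presses it; it goes in once the frame is against the stop.
- pad_face (a point): Middle of the pad's front (+y) face, which pushes the frame: 116 mm wide, 11 mm high (11.5 to 22.5 mm above the bench). Moves with jaw and pad; axes as the holder's.
- stop_face (a point): Middle of the front (-y) face of the back stop, 17 mm above the bench; the face is 116 mm wide along holder x and 16 mm high. The stop has been set beforehand at one of many places along the track and is held there firmly (it yields to nothing under 100 N). Axes as the holder's.
- phone_centre (a point): Centre, half-way up, of the opened phone frame (dark rim, green circuit board): 136 mm long (its x), 68 mm wide (its y), 7 mm thick, about 75 g, lying loose on the plate (underside 10 mm above the bench), a little askew. Clamped, its x lies along the holder's x and one long edge is against the stop.
- lock (a joint): Travel of the red lock cap downwards, in m: 0 = up (unlocked), 0.008 = fully down (locked). Needs about 4 N to push down and stays where it is left.
- lock_top (a point): Centre of the top of the round red lock cap, 22 mm in diameter, standing on the jaw 32 mm to +x from the jaw's middle. Its top is 46 mm above the bench when up and 38 mm when down, with the jaw's block (30 mm) and a collar (32 mm) round it below. It moves with the jaw.
- phone_frame: The same phone frame again; its origin is at the centre of its underside, axes as phone_centre.
Mind the look-alikes: they are no part of the job. Leave any white look-alike of the phone_frame alone.

How it is judged:
On the way, in this order (a step that is already met when the one before it is completed fails the run):
1. with the lock cap still up, the frame is pushed squarely against the stop and the pad is pressed about half way in (value of joint pad between 0.002 and 0.008 m and y of phone_centre in the frame of stop_face between -0.0375 and -0.03 m and x of phone_centre in the frame of holder between -0.03 and 0.03 m and z of phone_centre in the frame of holder between 0.01 and 0.017 m and angle between the x axis of phone_centre and the x axis of holder, either way round below 0.05 rad and angle between phone_centre's own z axis and vertical below 0.05 rad and value of joint lock below 0.002 m), for 0.2 s.
2. the lock cap is pressed down (value of joint lock above 0.0065 m), for 0.2 s.
At the end, for the whole second after the job is handed in: Frame flat, long edge on the stop (centre under 37.5 mm from its face; 34 = contact), square within 0.05 rad, within 30 mm of the plate's middle along holder x; pad 2 to 8 mm in; lock cap at least 6.5 mm down; all at rest (value of joint pad between 0.002 and 0.008 m and y of phone_centre in the frame of stop_face between -0.0375 and -0.03 m and x of phone_centre in the frame of holder between -0.03 and 0.03 m and z of phone_centre in the frame of holder between 0.01 and 0.017 m and angle between the x axis of phone_centre and the x axis of holder, either way round below 0.05 rad and angle between phone_centre's own z axis and vertical below 0.05 rad and value of joint lock above 0.0065 m and velocity of joint jaw between -0.002 and 0.002 m/s and linear speed of phone_frame below 0.01 m/s); the robot touches nothing.
It also fails if it takes over 48 s, if anything falls off the work surface, if the arm or the gripper's body presses on something with over 40 N, if the wrist force passes 120 N, or if a joint passes its speed limit or range.

## Working session

There is one attempt and no reset: what is moved stays moved. The work goes in short steps, Python scripts to look and compute and a tool call to move; the robot and the scene stay as the last step left them, time stands still between calls to the robot, and variables do not carry over. Pictures are saved under pics/ and viewed, at most 10 in all, crops included, and the job is handed in when it is done.

Besides the shell and the picture viewer there is one more tool, called after "Call:" by a JSON object that holds its "name" and its "arguments". carry_out: Moves the arm, as the interface text tells. Its arguments: {"type":"object","properties":{"deltas":{"type":"array","items":{"type":"array","items":{"type":"number"}}},"force":{"type":"number"}},"required":["deltas"]}

```bash
mkdir -p pics
cat > h.py <<'E'
import numpy as np, cv2
from workcell import manip, camera, ticket, boxes_of, outline_of
def f(c): return 240/np.tan(np.radians(c["vertical_fov"])/2)
def cloud(c):
    v,u=np.mgrid[:480,:640]; d=c["depth"]; k=f(c)
    P=np.stack([(u-c["cx"])/k*d,(v-c["cy"])/k*d,d],-1)
    return (P-np.array(c["t"]))@np.array(c["R"])
def proj(c,X):
    p=np.array(c["R"])@np.array(X)+np.array(c["t"]); return f(c)*p[:2]/p[2]+[c["cx"],c["cy"]]
E
python3 - <<'E'
from h import *
for n in("scene","top"):
    c=camera(n); cv2.imwrite(f"pics/{n}1.png",c["img"][:,:,::-1]); print(n,c["t"],c["vertical_fov"],c.keys())
    for q in("holder","jaw","jaw_grip","pad","stop_face","phone_frame","lock","lock_top"):
        try:
            for b in boxes_of(q,c)[:3]: print(q,np.round(b["position"],3),round(b["conf"],2),proj(c,b["position"]).round())
        except Exception as e: print(q,e)
o=manip.get_obs(); print(o["clock"],o["position"],o["ee_rot"],o["ft_force"])
E
```

```text
scene [0.38110446 0.2939226  0.57429828] 53.08241085795171 dict_keys(['img', 'depth', 'vertical_fov', 'cx', 'cy', 'R', 't', 'shot'])
holder [0.527 0.132 0.007] 0.68 [275. 298.]
jaw [0.522 0.001 0.032] 0.67 [334. 255.]
jaw [0.546 0.096 0.016] 0.67 [285. 279.]
jaw_grip [0.527 0.    0.03 ] 0.72 [332. 254.]
pad [0.535 0.021 0.019] 0.58 [320. 262.]
stop_face [0.546 0.182 0.024] 0.63 [244. 299.]
phone_frame [0.542 0.095 0.016] 0.6 [287. 279.]
phone_frame [ 0.442 -0.166  0.007] 0.6 [425. 248.]
lock [ 0.569 -0.009  0.045] 0.43 [320. 235.]
lock_top [ 0.567 -0.005  0.046] 0.64 [319. 236.]
top [-0.00754929  0.5356609   0.84317376] 57.251777358000254 dict_keys(['img', 'depth', 'vertical_fov', 'cx', 'cy', 'R', 't', 'shot'])
holder [0.543 0.055 0.008] 0.84 [294. 230.]
holder [0.553 0.179 0.027] 0.54 [231. 223.]
jaw [ 0.536 -0.01   0.03 ] 0.72 [326. 233.]
jaw_grip [ 0.534 -0.005  0.029] 0.85 [324. 234.]
jaw_grip [0.542 0.022 0.028] 0.59 [310. 229.]
pad [0.54  0.019 0.022] 0.68 [311. 231.]
pad [0.549 0.086 0.016] 0.4 [279. 226.]
stop_face [0.55  0.174 0.025] 0.79 [234. 224.]
phone_frame [0.549 0.087 0.018] 0.94 [278. 226.]
phone_frame [ 0.452 -0.166  0.006] 0.69 [402. 276.]
lock [ 0.54  -0.011  0.028] 0.57 [327. 231.]
lock [ 0.573 -0.014  0.05 ] 0.4 [329. 213.]
lock_top [ 0.572 -0.01   0.045] 0.67 [327. 213.]
0.9 [0.20535517 0.59030424 0.25337102] [ 1.66617206e-01  9.86021655e-01  5.39193867e-05 -2.65872978e-06] [ 0.72557524 -0.29588951  0.69450463]
```

View pics/top1.png

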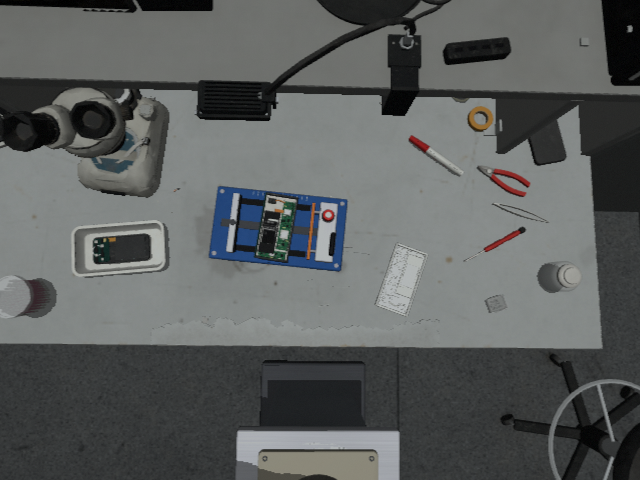

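View pics/scene1.png

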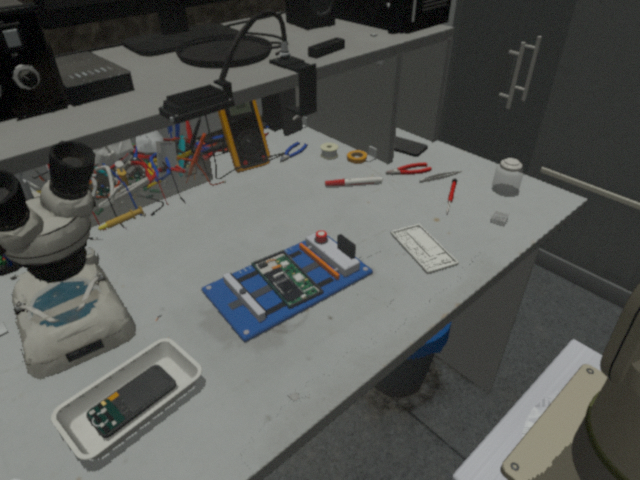

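The top picture shows the blue holder at (280,228), with the jaw on the right holding the red cap (328,214) and black grip (332,243), and the stop on the left (232,222). There are three phone-like things: the dark-rim, green-board frame on the plate (277,227), the white one on the bench (402,278) and a dark one in the tray (122,248). Only the first fits the description. I'll confirm with a crop and fit the holder's pose.

```bash
cat >> h.py <<'E'
def holder(c):
    P=cloud(c); h=cv2.cvtColor(c["img"],cv2.COLOR_RGB2HSV)
    m=(h[...,0]>100)&(h[...,0]<125)&(h[...,1]>130)&(P[...,2]>0)&(P[...,2]<.03)&(abs(P[...,0]-.54)<.15)&(abs(P[...,1]-.055)<.2)
    r=cv2.minAreaRect((P[m][:,:2]*1000).astype(np.float32)); b=cv2.boxPoints(r)/1000
    e=[b[1]-b[0],b[2]-b[1]]; L=max(e,key=np.linalg.norm); L=L*np.sign(L[1])
    y=L/np.linalg.norm(L); return np.array(r[0])/1000, np.array([y[1],-y[0]]), y, r, P
def local(c):
    o,x,y,r,P=holder(c); Q=P.copy(); Q[...,0]=(P[...,:2]-o)@x; Q[...,1]=(P[...,:2]-o)@y; return Q
E
python3 - <<'E'
from h import *
for n in("top","scene"):
    c=camera(n); o,x,y,r,P=holder(c); print(n,o,"yaw",np.degrees(np.arctan2(-y[0],y[1])),r[1])
    for q in("lock_top","jaw_grip","pad","stop_face","phone_frame"):
        b=boxes_of(q,c)
        if b: p=np.array(b[0]["position"]); print(q,[round(float(v),4) for v in((p[:2]-o)@x,(p[:2]-o)@y,p[2])])
    Q=local(c); h=cv2.cvtColor(c["img"],cv2.COLOR_RGB2HSV)
    red=((h[...,0]<6)|(h[...,0]>174))&(h[...,1]>150)&(Q[...,2]>.04)&(abs(Q[...,0])<.1)&(abs(Q[...,1])<.15); print("red",Q[red].mean(0),red.sum())
    orr=(h[...,0]>8)&(h[...,0]<20)&(h[...,1]>170)&(abs(Q[...,0])<.07)&(abs(Q[...,1])<.13); print("orange",Q[orr].min(0),Q[orr].max(0),orr.sum())
    g=(Q[...,2]>.052)&(Q[...,2]<.065)&(abs(Q[...,0])<.07)&(abs(Q[...,1])<.13); print("grip",np.median(Q[g],0) if g.sum() else 0,g.sum())
    s=(Q[...,2]>.02)&(Q[...,2]<.04)&(abs(Q[...,0])<.05)&(Q[...,1]>.07)&(Q[...,1]<.14); print("stop",np.percentile(Q[s],[3,97],axis=0),s.sum())
    if n=="top":
        k=outline_of("phone_frame",c)[0]["region"]; rr=cv2.minAreaRect((Q[k][:,:2]*1000).astype(np.float32)); print("phone",rr)
        cv2.imwrite("pics/crop1.png",cv2.resize(c["img"][170:290,195:365,::-1],None,fx=4.5,fy=4.5,interpolation=cv2.INTER_CUBIC))
E
```

```text
top [0.54680914 0.08670288] yaw -5.067777 (267.7083740234375, 148.93527221679688)
lock_top [0.0015, -0.0037, 0.017]
jaw_grip [-0.0027, -0.0941, 0.0321]
pad [-0.001, -0.0703, 0.0269]
stop_face [-0.0053, 0.0897, 0.026]
phone_frame [0.0041, -0.0033, 0.0176]
red [ 0.03088434 -0.09763231  0.0454213 ] 48
orange [-0.05591614 -0.0681055   0.0069274 ] [0.05664789 0.00830069 0.02613131] 110
grip [-0.02458744 -0.11114962  0.05904091] 119
stop [[-0.04686214  0.08026658  0.02275617]
 [ 0.04688363  0.09552852  0.03203602]] 429
phone ((-64.50819396972656, -191.07412719726562), (220.4445037841797, 136.5724639892578), 79.53230285644531)
scene [0.5449071  0.08883071] yaw -5.225838 (264.98577880859375, 147.1356658935547)
jaw_grip [-0.0119, -0.0859, 0.0309]
pad [-0.0007, -0.0649, 0.0198]
stop_face [-0.008, 0.093, 0.0266]
phone_frame [-0.0028, 0.0015, 0.0171]
red [ 0.02915019 -0.09497019  0.04657272] 20
orange [-0.05330168 -0.0709577   0.01535775] [ 0.05451846 -0.0024283   0.02707807] 117
grip [-0.02389327 -0.10895745  0.05960452] 145
stop [[-0.04692223  0.08028226  0.02179665]
 [ 0.04704231  0.09579548  0.03366667]] 476
```

View pics/crop1.png

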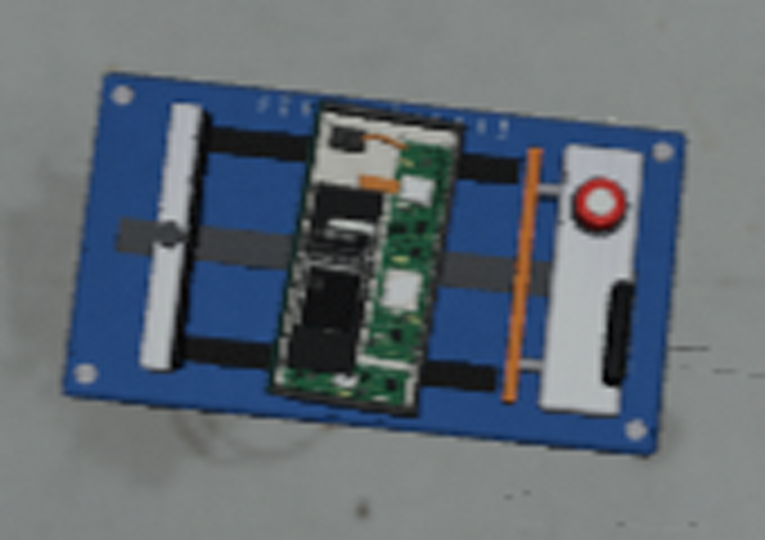

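The crop confirms it: the frame on the plate at crop (365,260) has the dark rim and green board. The jaw is at about -0.097 in holder y, and the grip's rear face is at about -0.115. I'll move behind the grip at height, in four strides.

Call:
{"name": "carry_out", "arguments": {"deltas": [[-0.2,-0.2,0,0,-1],[-0.45,-0.46,0,0,-1],[-0.7,-0.72,0,0,-1],[-0.83,-0.86,0,0,-1]], "force": 60}}

```text
clock: 2.05
position: [0.2821, 0.4251, 0.2536]
ee_rot: [0.168, 0.986, 0.0, 0.0]
ft_force: [0.3, 1.3, 0.2]
grip_width: 0.141
grasp_force: 0.0
```

Call:
{"name": "carry_out", "arguments": {"deltas": [[-0.25,-0.26,0,0,-1],[-0.5,-0.52,0,0,-1],[-0.75,-0.77,0,0,-1],[-0.83,-0.86,0,0,-1]]}}

```text
clock: 2.55
position: [0.3571, 0.2621, 0.2537]
ee_rot: [0.169, 0.986, 0.0, 0.0]
ft_force: [0.4, -0.1, 0.0]
grip_width: -0.001
grasp_force: 0.0
```

Call:
{"name": "carry_out", "arguments": {"deltas": [[-0.25,-0.26,0,0,-1],[-0.5,-0.52,0,0,-1],[-0.75,-0.77,0,0,-1],[-0.83,-0.86,0,0,-1]]}}

```text
clock: 3.05
position: [0.4319, 0.0998, 0.2536]
ee_rot: [0.168, 0.986, 0.0, 0.0]
ft_force: [-1.1, 1.2, -0.3]
grip_width: -0.0
grasp_force: 0.0
```

Call:
{"name": "carry_out", "arguments": {"deltas": [[-0.25,-0.26,0,-0.2,-1],[-0.5,-0.52,0,-0.4,-1],[-0.75,-0.77,0,-0.47,-1],[-0.83,-0.86,0,-0.47,-1],[-0.83,-0.86,0,-0.47,-1],[-0.83,-0.86,0,-0.47,-1]]}}

```text
clock: 3.8
position: [0.5061, -0.0592, 0.2532]
ee_rot: [0.044, 0.999, 0.0, -0.0]
ft_force: [0.1, 1.1, -0.4]
grip_width: 0.001
grasp_force: 0.0
```

Call:
{"name": "carry_out", "arguments": {"deltas": [[0,0,0.3,0,-1],[0,0,0.6,0,-1],[0,0,0.8,0,-1],[0,0,0.8,0,-1]]}}

```text
clock: 4.3
position: [0.5047, -0.0592, 0.1317]
ee_rot: [0.043, 0.999, -0.0, -0.002]
ft_force: [0.9, 0.7, 0.2]
grip_width: 0.002
grasp_force: 0.0
```

Run:
```python
from h import *
o=manip.get_obs()["position"]; print(o)
ims=[]
for n in("top","scene"):
    c=camera(n); p=proj(c,np.array(o)+[0,0,-.022]); print(n,p)
    u,v=p.astype(int); a=c["img"][max(v-60,0):v+60,u-85:u+85,::-1]; ims.append(cv2.resize(a,(380,268),interpolation=cv2.INTER_CUBIC))
cv2.imwrite("pics/a2.png",np.hstack(ims))
```

```text
[ 0.50469147 -0.05923443  0.1317431 ]
top [354.82836052 244.94025437]
scene [365.87864675 210.50784916]
```

View pics/a2.png

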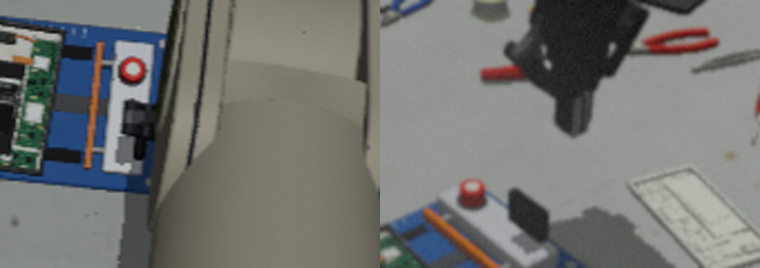

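The fingertips are behind the black grip at crop (525,210), and their knuckles flare only well above it. Next I descend and push gently.

Call:
{"name": "carry_out", "arguments": {"deltas": [[0,0,0.25,0,-1],[0,0,0.45,0,-1],[0,0,0.45,0,-1],[0,0.05,0.45,0,-1],[0,0.1,0.45,0,-1],[0,0.13,0.45,0,-1],[0,0.16,0.45,0,-1],[0,0.16,0.45,0,-1]]}}

```text
clock: 5.4
position: [0.5086, -0.0372, 0.0662]
ee_rot: [0.045, 0.999, -0.0, 0.0]
ft_force: [0.5, -2.7, 3.1]
grip_width: 0.001
grasp_force: 1.5
```

Call:
{"name": "carry_out", "arguments": {"deltas": [[0,0.03,0,0,-1],[0,0.06,0,0,-1],[0,0.09,0,0,-1],[0,0.12,0,0,-1],[0,0.12,0,0,-1]]}}

```text
clock: 6.02
position: [0.5102, -0.0197, 0.0662]
ee_rot: [0.045, 0.999, -0.0, 0.0]
ft_force: [-0.5, -4.5, 5.1]
grip_width: 0.001
grasp_force: 2.3
```

```bash
cat > m.py <<'E'
from h import *
O=np.array([.546,.0877]); X=np.array([.996,-.0893]); Y=np.array([.0893,.996])
def loc(P): return np.stack([(P[...,:2]-O)@X,(P[...,:2]-O)@Y,P[...,2]],-1)
o=manip.get_obs(); print("t",o["clock"],"tcp",loc(np.array(o["position"])),"F",o["ft_force"])
for n in("top","scene"):
    c=camera(n); Q=loc(cloud(c)); h=cv2.cvtColor(c["img"],cv2.COLOR_RGB2HSV)
    box=(abs(Q[...,0])<.08)&(abs(Q[...,1])<.14)
    red=((h[...,0]<6)|(h[...,0]>174))&(h[...,1]>150)&(Q[...,2]>.036)&box
    orr=(h[...,0]>8)&(h[...,0]<20)&(h[...,1]>170)&(abs(Q[...,0])<.058)&box&(Q[...,2]>.0185)&(Q[...,2]<.03)
    S=h[...,1]; V=h[...,2]
    jaw=(S<60)&(V>110)&(Q[...,2]>.026)&(Q[...,2]<.035)&box&(Q[...,1]<.05)
    st=(S<60)&(V>110)&(Q[...,2]>.02)&(Q[...,2]<.035)&box&(Q[...,1]>.06)
    for k,m in(("red",red),("or",orr),("jaw",jaw),("stop",st)):
        if m.sum(): print(n,k,m.sum(),np.median(Q[m],0).round(4),np.percentile(Q[m][:,1],[5,95]).round(4))
    r=[x for x in outline_of("phone_frame",c) if 0.01<np.median(Q[x["region"]][:,2])<.025 and abs(np.median(Q[x["region"]][:,1]))<.1]
    if r:
        q=Q[r[0]["region"]]; q=q[(abs(q[:,2]-.0165)<.006)]; a=cv2.minAreaRect((q[:,:2]*1000).astype(np.float32)); print(n,"phone",np.round(a[0],1),np.round(a[1],1),round(a[2],2),"y pct",np.percentile(q[:,1],[1,50,99]).round(4))
E
python3 m.py
```

```text
t 6.025 tcp [-0.02608679 -0.11017603  0.06618909] F [-0.466218   -4.52715099  5.07537504]
top or 73 [ 0.0202 -0.0479  0.022 ] [-0.0497 -0.0464]
top stop 314 [-0.0055  0.0892  0.0285] [0.0841 0.0945]
top phone [3.  2.6] [ 69.9 137.9] 86.68 y pct [-0.0326  0.003   0.0373]
scene red 27 [ 0.0262 -0.073   0.0461] [-0.0825 -0.0691]
scene or 137 [-0.0082 -0.0461  0.0235] [-0.0496 -0.0446]
scene jaw 316 [ 0.0145 -0.068   0.0313] [-0.0929 -0.061 ]
scene stop 399 [-0.0073  0.091   0.0295] [0.084  0.0965]
scene phone [3.  4.2] [ 69.6 138.4] 86.89 y pct [-0.0303  0.0057  0.0404]
```

Call:
{"name": "carry_out", "arguments": {"deltas": [[0,0.04,0,0,-1],[0,0.08,0,0,-1],[0,0.12,0,0,-1],[0,0.16,0,0,-1],[0,0.2,0,0,-1],[0,0.24,0,0,-1],[0,0.28,0,0,-1],[0,0.31,0,0,-1],[0,0.33,0,0,-1],[0,0.33,0,0,-1]]}}

```text
clock: 7.48
position: [0.5145, 0.0297, 0.0661]
ee_rot: [0.045, 0.999, -0.0, 0.0]
ft_force: [0.2, -6.0, 4.5]
grip_width: -0.001
grasp_force: 2.7
```

```bash
python3 m.py
```

```text
t 7.475 tcp [-0.02621549 -0.06057304  0.06606829] F [ 0.19801257 -6.03257641  4.46571233]
top stop 312 [-0.0053  0.0894  0.0282] [0.0841 0.0945]
scene red 29 [ 0.0267 -0.0233  0.0464] [-0.0331 -0.0197]
scene or 137 [-0.0083  0.0033  0.0236] [0.0002 0.0047]
scene jaw 338 [ 0.0149 -0.0196  0.0311] [-0.0427 -0.0118]
scene stop 401 [-0.0079  0.0912  0.0294] [0.0843 0.0964]
scene phone [-0.2 38.7] [138.1  71.1] 0.59 y pct [0.0055 0.0402 0.0732]
```

Call:
{"name": "carry_out", "arguments": {"deltas": [[0,0.02,0,0,-1],[0,0.04,0,0,-1],[0,0.06,0,0,-1],[0,0.06,0,0,-1],[0,0.06,0,0,-1]]}}

```text
clock: 8.3
position: [0.5152, 0.0384, 0.0661]
ee_rot: [0.045, 0.999, -0.0, 0.0]
ft_force: [-0.7, -5.6, 4.7]
grip_width: 0.002
grasp_force: 3.2
```

```bash
python3 m.py|grep -v stop
```

```text
t 8.3 tcp [-0.02622232 -0.05189189  0.06606477] F [-0.71617632 -5.63111719  4.69806303]
top phone [-0.3 69. ] [135.1  26.6] 2.87 y pct [0.0541 0.0678 0.079 ]
scene red 32 [ 0.0272 -0.0158  0.0459] [-0.0266 -0.0108]
scene or 139 [-0.0097  0.0105  0.0234] [0.0077 0.0124]
scene jaw 336 [ 0.0147 -0.0112  0.0312] [-0.0342 -0.0032]
scene phone [-0.1 46.2] [ 68.8 136.9] 89.66 y pct [0.0131 0.0446 0.0763]
```

Call:
{"name": "carry_out", "arguments": {"deltas": [[0,0.01,0,0,-1],[0,0.02,0,0,-1],[0,0.02,0,0,-1],[0,0.02,0,0,-1]]}}

```text
clock: 9.0
position: [0.5154, 0.0408, 0.066]
ee_rot: [0.045, 0.999, -0.001, 0.0]
ft_force: [-1.0, -7.5, 6.3]
grip_width: -0.0
grasp_force: 4.1
```

```bash
python3 m.py|grep -v stop
```

```text
t 9.0 tcp [-0.02626866 -0.04943193  0.06603999] F [-1.01486642 -7.53370067  6.26545663]
top phone [-0.2 70.8] [133.4  22.2] 2.77 y pct [0.0578 0.07   0.0794]
scene red 30 [ 0.0261 -0.0135  0.0464] [-0.0228 -0.0087]
scene or 142 [-0.0046  0.0108  0.0233] [0.0078 0.0121]
scene jaw 333 [ 0.0148 -0.0099  0.0313] [-0.0319 -0.0007]
scene phone [-0.4 43.7] [ 66.5 140.7] 86.68 y pct [0.0139 0.0452 0.0775]
```

Call:
{"name": "carry_out", "arguments": {"deltas": [[0,0.005,0,0,-1],[0,0.01,0,0,-1],[0,0.01,0,0,-1],[0,0.01,0,0,-1]]}}

```text
clock: 9.7
position: [0.5156, 0.0421, 0.0661]
ee_rot: [0.045, 0.999, -0.001, 0.0]
ft_force: [-0.0, -9.0, 5.3]
grip_width: -0.003
grasp_force: 4.6
```

```bash
python3 m.py|grep -v stop
python3 - <<'E'
from h import *
c=camera("scene"); cv2.imwrite("pics/s3.png",cv2.resize(c["img"][220:340,190:380,::-1],None,fx=4.2,fy=4.2,interpolation=cv2.INTER_CUBIC))
E
```

```text
t 9.7 tcp [-0.02625185 -0.04818125  0.0660586 ] F [-0.03486712 -8.96983091  5.30860279]
top phone [-1.6 71.8] [136.9  21. ] 3.16 y pct [0.0597 0.0711 0.0795]
scene red 31 [ 0.0267 -0.0138  0.0459] [-0.0247 -0.0076]
scene or 141 [-0.0033  0.0106  0.0234] [0.0076 0.0125]
scene jaw 323 [ 0.0154 -0.0081  0.0313] [-0.0302  0.0003]
scene phone [ 0.5 45.6] [ 67.9 138. ] 88.77 y pct [0.0133 0.0445 0.0763]
```

View pics/s3.png

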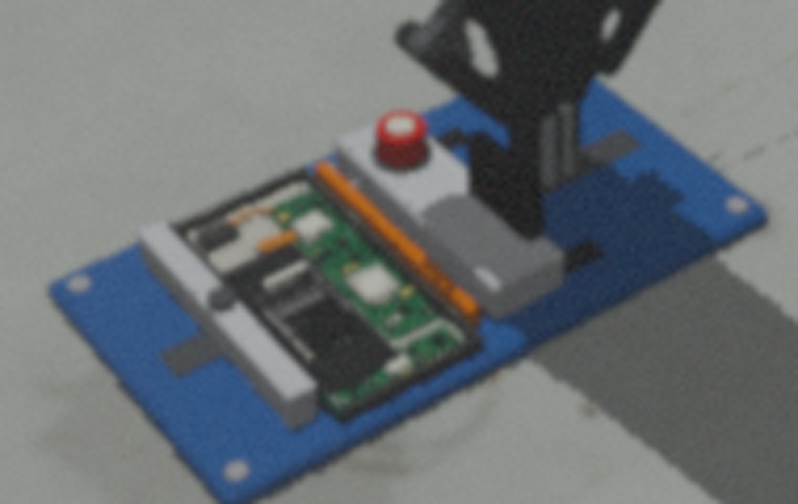

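The frame lies flat and square against the stop at crop (250,320), with the pad against it. The pad is about 4.5 mm in. I'll back off, lift and go above the red cap at crop (400,135).

Call:
{"name": "carry_out", "arguments": {"deltas": [[0,-0.05,0,0,-1],[0,-0.1,0,0,-1],[0,-0.1,-0.2,0,-1],[0,-0.1,-0.3,0,-1],[-0.2,0.05,-0.3,0,-1],[-0.39,0.22,-0.3,0,-1],[-0.39,0.22,-0.2,0,-1],[-0.39,0.22,-0.1,0,-1],[-0.39,0.22,-0.1,0,-1],[-0.39,0.22,-0.1,0,-1]]}}

```text
clock: 11.2
position: [0.5764, 0.0711, 0.081]
ee_rot: [0.045, 0.999, 0.0, -0.0]
ft_force: [0.2, -0.1, 0.0]
grip_width: 0.001
grasp_force: 0.0
```

```bash
python3 m.py|grep -v stop
python3 - <<'E'
from h import *
c=camera("scene"); cv2.imwrite("pics/s4.png",cv2.resize(c["img"][200:320,230:400,::-1],None,fx=4.2,fy=4.2,interpolation=cv2.INTER_CUBIC))
print(proj(c,np.array(manip.get_obs()["position"])+[0,0,-.022]))
E
```

```text
t 11.2 tcp [ 0.03178831 -0.01385093  0.08104663] F [ 0.20443433 -0.13869318  0.00121977]
scene red 25 [ 0.0266 -0.0125  0.0458] [-0.0207 -0.007 ]
scene or 70 [-0.0191  0.0108  0.0237] [0.0088 0.012 ]
scene jaw 11 [ 0.059  -0.0069  0.0311] [-0.0193  0.    ]
scene phone [ 0.3 44.5] [ 70.9 137.9] 89.51 y pct [0.0124 0.0443 0.0765]
[283.33752763 245.51438351]
```

View pics/s4.png

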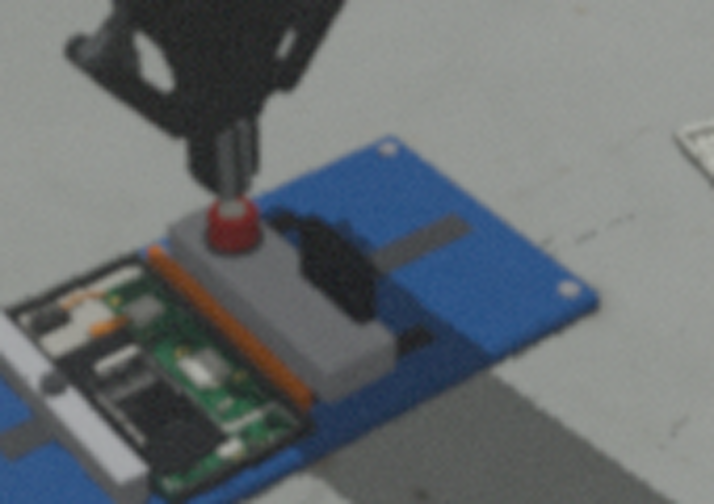

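The tip is centred over the red cap at crop (232,215). Pressing down.

Call:
{"name": "carry_out", "arguments": {"deltas": [[0,0,0.04,0,-1],[0,0,0.08,0,-1],[0,0,0.11,0,-1],[0,0,0.14,0,-1],[0,0,0.15,0,-1],[0,0,0.15,0,-1],[0,0,0.15,0,-1]]}}

```text
clock: 12.32
position: [0.5768, 0.0717, 0.0598]
ee_rot: [0.044, 0.999, 0.001, -0.0]
ft_force: [-11.0, 0.3, 22.3]
grip_width: -0.001
grasp_force: 11.0
```

The cap has bottomed: the tip is at 38 mm with 22 N on it. I'll lift clear and check.

Call:
{"name": "carry_out", "arguments": {"deltas": [[0,0,-0.1,0,-1],[0,0,-0.3,0,-1],[0,0,-0.6,0,-1],[0,0,-0.8,0,-1],[0,-0.5,-0.8,0,-1],[0,-0.9,-0.8,0,-1],[0,-0.9,-0.8,0,-1]]}}

```text
clock: 13.2
position: [0.5638, -0.0684, 0.1789]
ee_rot: [0.048, 0.999, -0.001, 0.0]
ft_force: [0.1, 1.0, -0.2]
grip_width: 0.0
grasp_force: 0.0
```

```bash
python3 m.py
python3 - <<'E'
from h import *
ims=[]
for n,(a,b,l,r) in {"scene":(210,330,210,380),"top":(170,290,195,365)}.items():
    c=camera(n); ims.append(cv2.resize(c["img"][a:b,l:r,::-1],(400,282),interpolation=cv2.INTER_CUBIC))
cv2.imwrite("pics/s5.png",np.hstack(ims))
E
```

```text
t 13.2 tcp [ 0.03169304 -0.15385916  0.178877  ] F [ 0.13638161  0.98786347 -0.17597804]
top red 39 [ 0.0313 -0.0196  0.0383] [-0.0267 -0.0099]
top or 138 [-0.0009  0.0085  0.0219] [0.0061 0.0108]
top jaw 740 [-0.     -0.0151  0.0296] [-0.0329 -0.0019]
top stop 315 [-0.0054  0.0892  0.0282] [0.084  0.0946]
top phone [-0.2 45.9] [ 67.8 134.6] 89.56 y pct [0.0133 0.0463 0.0787]
scene red 24 [ 0.0267 -0.0119  0.0388] [-0.0208 -0.0073]
scene or 139 [-0.0069  0.0105  0.0235] [0.0076 0.0123]
scene jaw 713 [-0.0094 -0.0121  0.0312] [-0.0304  0.0001]
scene stop 394 [-0.0075  0.091   0.0295] [0.0842 0.0964]
scene phone [-0.1 45.2] [ 68.5 138.9] 88.38 y pct [0.0132 0.0449 0.0785]
```

View pics/s5.png

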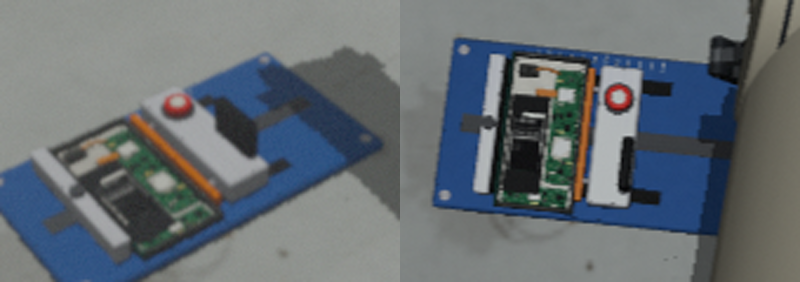

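The cap is down at 38 mm, the frame is square against the stop, the pad gap has roughly halved, and the robot is clear.

```bash
python3 -c "
from workcell import ticket; print(ticket.hand_in())"
```

```text
the job is handed in; nothing more can be done
None
```

I've handed in the job; the hand-in returned no verdict. In the last pictures the frame sits square against the stop, the spring pad is about half way in (roughly 4.5 mm), the red lock cap is fully down, and the arm is clear.

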